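# Tip a mixing slab out of its flush pocket and set it on the mixing stand

### The arm

A 7-joint arm with a two-finger parallel gripper is mounted at the origin on a cart in front of the work surface, level with it; the furniture and walls round the work are solid. World frame = base frame: x ahead of the robot, y to its left, z up, the work surface at z = 0. Lengths are in m, angles in degrees, forces in N, time in s.
With the tool pointing down it reaches from about 0.4 to 0.875 m from the base axis. Payload 6.5 kg.
Tool frame: the origin (TCP) lies midway between the tips of the shut fingers; the grasp point (between the pads) lies 19 mm behind it (arm.hold_point_z is the distance from the TCP to the grasp point, in m); z points along the fingers, y is the line along which they close (so a half turn about z gives the same grasp; the last joint's range is limited). The gripper opens to 85 mm and grips with 20 to 120 N. Pads are 22 mm wide; open, the fingers measure 114 mm over their backs; the gripper's body (76 mm by 85 mm) begins 54 mm behind the grasp point. The pads swing forward as they close: fully open they stand 13 mm farther back than shut.
Start: joints at [-72.834, 30.733, -0.252, 88.115, 0.149, 61.152, -4.079], TCP at [0.232, 0.607, 0.231] pointing down, gripper open.
Joint ranges: [-154.64, 154.64], [-21.42, 123.67], [-72.66, 72.17], [13.99, 137.28], [-74.86, 254.86], [10.95, 109.41], [-158.01, 158.01]. Speed limits (degrees/s): [136.94, 136.94, 180, 180, 180, 180, 180].

### API

Orientations are given as [roll, pitch, yaw] about the fixed x, y, z axes, in that order (R = Rz(yaw) Ry(pitch) Rx(roll)).
In Python, from cell import arm gives the robot as it stands. The module is installed in compiled form; this text tells all that it offers.
- The arm moves only by the tool jog_arm, never from a script. Its argument "increments" is a list of rows, each a list of 3 entries, a list of its own where there are three numbers: the closure in counts, from 0 (fully open) to 255 (shut), then the shift along the world's x, y, z in m, then the turn, a rotation vector about the world's x, y, z in degrees. A call has 1 to 5 rows; each row shifts and turns the commanded pose from where the row before left it; what a row does not reach is not made up. A row lasts 1/10 s, in which the tool goes at most 50 mm and 8.59 degrees, less where a joint would pass 70% of its speed; a pose out of reach is approached as far as the arm can. A call is refused whole if a number of a shift passes 0.05 or a number of a turn 8.59, either way. A call with a gripper value outside its range is refused whole. The fingers move at their own pace and stop on an object; "newtons" is the grip in N (left out, the last holds). Time passes only in rows, so rows that do not move let the fingers close. It gives the time, the measured TCP pose, the force, the opening and the grip force at its end, in the units of the state.
- arm.get_state(): the state, without advancing time (a new reading comes with each control period).
- arm.capture(name): name is "scene" or "top" or "wrist"; returns (picture, depth): 400x640x3 uint8, red, green, blue; 400x640 float32, m along the optical axis (not along the pixel's ray), 0 where there is no reading.
- arm.camera_info(name): a dict with "vertical_fov" (degrees; the focal length in pixels is half the picture's height over the tangent of half this angle, whatever the lens; pixels are square), "cx", "cy" (the principal point, pixels), "extrinsics" (4x4, takes a point from world to camera coordinates). Camera axes: x right, y down, z forward; pixel columns grow to the right and rows downward; lengths in m; the calibration is good to about 2 mm. A picture is of the moment at which its call begins: read the wrist's pose just before it. camera_info takes no time and is no camera call; for the wrist camera it gives the pose at the moment of the call.
- arm.hand_in(): hands the job in; it is judged then, once.
Trained networks look in the newest picture that a camera, given by its name, has taken for a name from the list of things; names that differ only in an ending like _2 or _b are one class to them, and where a whole thing is asked for, a point or a joint stands for the part that bears it (a point fixed in the world has none). Each returns a list of dicts, best first, with "p" (0 to 1); they miss things now and then, are a little off and sometimes report something else, mostly with a low value. They report only what shows in the picture. A call takes as long as a camera call. They do not tell look-alikes from the thing itself.
- arm.spot_in(target, camera): "centre" ([x, y, z] in m, in world coordinates, good to about 4 mm: the middle of the surface that is visible of it).
- arm.masks_of(target, camera): "region" (400x640 bool, what is visible of it).
The state is a dict: "time_s": time; "q": joint angles; "dq": joint speeds; "joint_efforts": joint torques, N m; "eef_pos": TCP position; "orientation": TCP orientation; "wrist_force": force on the tool from outside, world axes, zero at the start; "moment": the same for the moment, N m; "opening": finger opening in m; "grasp_force": force on a finger pad.
Only numpy, scipy, OpenCV 4.12 (cv2) and the standard library are available. Lean on these libraries where they do the work, as an engineer would, in place of code of your own. Each camera call takes 0.05 s, during which the arm holds its last target. There are 200 camera calls.

### The job

Set up for mixing porcelain: get the mixing slab with three small wells out of the storage block, where it lies flush, by pressing its near end (at the thumb notch) down so that it tips onto the ramp below and its far end stands up out of the pocket, and grip it there by its long sides. Clamp it flat, wells up, on the mixing stand: near end first, pushed back against the spring jaw until the far end can be lowered inside the end stop, without dropping it or letting it slap down; let go. Leave the plain slab in its pocket and everything else where it is.

Things in the scene. Friction and masses are not known exactly. Their poses are not given: they have to be found in the camera images.
- well_slab: White porcelain mixing slab, 120 (x) by 64 (y) by 14 mm, about 0.25 kg, three round wells with matt grey floors (15 mm wide, 3.5 mm deep, 40 mm from the middle) near the +x end of its upper face. Origin: centre of the underside; z out of the upper face; +x end starts at the far end of a pocket (either one). It lies flush with the block's top, gaps 1.5 to 2 mm. Its centre of mass is 2 mm on the ledge side of the ridge.
- plain_slab: The other white porcelain slab, same size and axes, similar weight, but plain without wells; lies flush in the other pocket and stays there.
- slab_block: Grey plastic storage block, fixed, 148 (x) by 170 (y) by 56 mm tall. Origin: centre of the underside; x away from the robot (within 15 degrees), z up. Two pockets side by side, each 124 (x) by 67 (y) mm, centred at x = 0, y = +39.5 and -39.5 mm. The near wall (-x) has a thumb notch 34 mm wide, 12 mm deep at each pocket: the end to press.
- ridge_left (a point): Middle of the ridge across the floor of the left (y = +39.5 mm) pocket, at x = -2 mm, 42 mm above the bench; axes as the block's. Beyond it (+x) the floor is a level ledge, nearer it is a 38 degree ramp down to a floor 4 mm above the bench. A slab pressed 30 to 45 mm on the near side of the ridge rocks over with almost no force; the force rises only when it lies on the ramp.
- ridge_right (a point): The same point in the right (y = -39.5 mm) pocket. Once pressed down onto the ramp a slab stays there, tipped 36 to 38 degrees, its far end up; it may slide up to about 5 mm down the ramp. The underside of its far end then stands about 20 to 24 mm above the block's top, so its last 25 mm can be gripped across the 64 mm width with the tool tilted square to the slab.
- mixing_stand: Mixing stand, fixed, aluminium: a raised table 110 (x) by 40 (y) mm with a black rubber top 24 mm above the bench, on a foot plate 152 by 58 by 5 mm. Origin: under the middle of the clamped slab; x away from the robot (within 15 degrees), y left. A slab overhangs the table by 12 mm along both long sides, so fingers pass beside it. Clamped, the slab's origin is at x = 0, y = 0, z = 24 mm of the stand.
- end_stop (a point): Middle of the near face of the fixed end stop at table height: stand x = +60, y = 0, z = 24 mm. The stop is a bar 40 mm wide (y) and 7 mm thick across the far end of the stand, 8 mm higher than the table; axes as the stand's.
- spring_jaw (a joint): Travel of the spring jaw at the near end of the stand, in m: 0 = sprung out toward the end stop, leaving 116 mm between them; grows to 0.010 as the jaw is pushed back toward the robot. Spring: 4 N at 0, 6 N at 0.004 (a slab clamped), 9 N at 0.010, plus damping (0.6 N at 15 mm/s).
- jaw_face (a point): Middle of the jaw's far face at table height (stand x = -56, y = 0, z = 24 mm when sprung out); moves with the jaw. The jaw is a bar 40 mm wide (y), 8 mm thick, 10 mm higher than the table. The slab goes in with its near end low, pushed against the jaw until the far end can come down inside the end stop.
- saline_bottle: Squeeze bottle with dropper nozzle, 56x52 mm, 145 mm tall, behind the work; origin at the centre of its underside. Leave alone.
- powder_jar_6: White porcelain-powder jar with a light lid, 38 mm across, 42 mm tall; origin at the centre of its underside. Leave alone.
- stone_die_2: Grey stone tooth die, 15x15 mm, 26 mm tall; origin at the centre of its underside. Leave alone.
- brush_1: Fine brush with a red handle, 161 mm long (y), 8 mm thick, lying in front of the storage block; origin at the centre of its underside. Leave alone.
- blue_spatula: Plaster knife with a blue handle, 188 mm long (y), 21 mm thick, lying to the right of the mixing stand; origin at the centre of its underside. Leave alone.
- wax_block_1: Pink wax block, 22 x 45 (y) x 11 mm, behind the mixing stand; origin at the centre of its underside. Leave alone.
- wax_block_2: Second pink wax block, same size, to the right of the first; origin at the centre of its underside. Leave alone.
There are look-alikes about, which are no part of the job. What is shaped like the well_slab but brown or purple is not meant.

How it is judged (in metres and radians):
On the way, in this order (a step that is already met when the one before it is completed fails the run):
1. the slab with the wells stands tipped up in its pocket, its near half down on the ramp and its far end raised (angle between well_slab's own z axis and vertical above 0.5 rad and distance between well_slab and slab_block below 0.075 m and z of well_slab in the frame of slab_block below 0.052 m), for 0.2 s.
2. the slab is gripped between the fingers and lifted out, clear of the block (contact force between the fingers and well_slab above 1 N and contact force between slab_block and well_slab below 0.05 N and height (world z) of well_slab above 0.065 m), for 0.2 s.
At the end, for the whole second after the job is handed in: The slab with wells lies at rest, released, wells up, flat within 2 degrees on the stand (height within 2 mm), clamped between spring jaw (pushed back 2 to 7.5 mm) and end stop (gap under 3 mm), within 10 mm of the stand's centre line and 4 degrees of square; the plain slab flat in its pocket (x of well_slab in the frame of mixing_stand between -0.003 and 0.002 m and y of well_slab in the frame of mixing_stand between -0.01 and 0.01 m and value of joint spring_jaw between 0.002 and 0.0075 m and z of well_slab in the frame of mixing_stand between 0.022 and 0.026 m and angle between well_slab's own z axis and vertical below 0.04 rad and angle between the x axis of well_slab and the x axis of mixing_stand, either way round below 0.07 rad and linear speed of well_slab below 0.01 m/s and distance of plain_slab from where it was at the start of the episode below 0.006 m and angle between plain_slab's own z axis and vertical below 0.05 rad); the robot touches nothing.
It fails at once if the slab drops or slaps down at the mixing stand (it is within 130 mm of the stand and turns faster than 4 rad/s or moves faster than 0.6 m/s) (distance between well_slab and mixing_stand below 0.13 m and (angular speed of well_slab above 4 rad/s or linear speed of well_slab above 0.6 m/s)).
It fails at once if the plain slab is tipped or taken out of its pocket (angle between plain_slab's own z axis and vertical above 0.15 rad or distance of plain_slab from where it was at the start of the episode above 0.01 m).
It fails at once if a bystander is pushed more than 20 mm from its place (distance of any of saline_bottle, powder_jar_6, stone_die_2, brush_1, blue_spatula, wax_block_1, wax_block_2 from where it was at the start of the episode above 0.02 m).
It also fails if it takes over 53 s, if anything falls off the work surface, if the arm or the gripper's body presses on something with over 40 N, if the wrist force passes 120 N, or if a joint passes its speed limit or range.

## Working session

There is one attempt and no reset: what is moved stays moved. The work goes in short steps, Python scripts to look and compute and a tool call to move; the robot and the scene stay as the last step left them, time stands still between calls to the robot, and variables do not carry over. Pictures are saved under pics/ and viewed, at most 10 in all, crops included, and the job is handed in when it is done.

Besides the shell and the picture viewer there is one more tool, called after "Request:" as name(argument=value, ...), one argument or row to a line, values as JSON. jog_arm: Moves the arm, as the interface text tells. Its arguments: {"type":"object","properties":{"increments":{"type":"array"},"newtons":{"type":"number"}},"required":["increments"]}

```bash
mkdir -p pics; cat > h.py <<'E'
import numpy as np, cv2
from cell import arm
from scipy.spatial.transform import Rotation as R
def cam(n):
    i=arm.camera_info(n); f=200/np.tan(np.radians(i["vertical_fov"])/2)
    return f,i["cx"],i["cy"],np.array(i["extrinsics"])
def cloud(d,c):
    f,cx,cy,E=c; v,u=np.mgrid[0:400,0:640]
    P=np.stack([(u-cx)*d/f,(v-cy)*d/f,d],-1)
    W=(P-E[:3,3])@E[:3,:3]; W[d<=0]=np.nan
    return W
def save(n,im): cv2.imwrite("pics/"+n,im[:,:,::-1])
E
python3 - <<'E'
from h import *
s=arm.get_state(); print(s["eef_pos"],s["orientation"],s["time_s"],s["opening"],arm.hold_point_z)
for n in ["top","scene"]:
    c=cam(n); im,d=arm.capture(n); save(n+".png",im); np.savez(n+".npz",d=d,im=im,W=cloud(d,c))
    for t in ["slab_block","well_slab","plain_slab","mixing_stand"]:
        print(n,t,[(np.round(r["centre"],3).tolist(),round(r["p"],2)) for r in arm.spot_in(t,n)][:4])
E
```

```text
[0.2322831  0.60639657 0.23040991] [-1.79900269e+02  7.82913919e-03  1.59047476e+02] 0.0 0.08539184735038984 0.0187
top slab_block [([0.539, 0.099, 0.056], 0.83)]
top well_slab [([0.543, 0.063, 0.057], 0.98), ([0.426, -0.077, 0.015], 0.94), ([0.752, -0.408, 0.017], 0.72), ([0.538, 0.099, 0.058], 0.56)]
top plain_slab [([0.549, 0.133, 0.057], 0.75)]
top mixing_stand [([0.435, -0.226, 0.025], 0.75), ([0.707, 0.014, 0.042], 0.18)]
scene slab_block [([0.594, 0.062, 0.047], 0.69)]
scene well_slab [([0.766, -0.41, 0.011], 0.95), ([0.554, 0.059, 0.058], 0.84), ([0.438, -0.085, 0.012], 0.7), ([0.597, 0.058, 0.046], 0.55)]
scene plain_slab [([0.557, 0.136, 0.056], 0.91)]
scene mixing_stand [([0.446, -0.232, 0.021], 0.7)]
```

View pics/top.png

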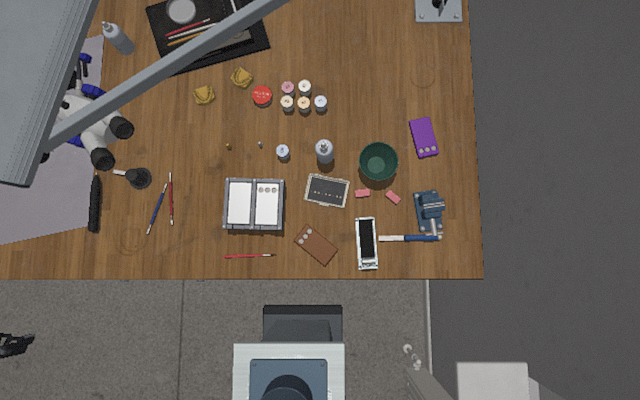

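View pics/scene.png

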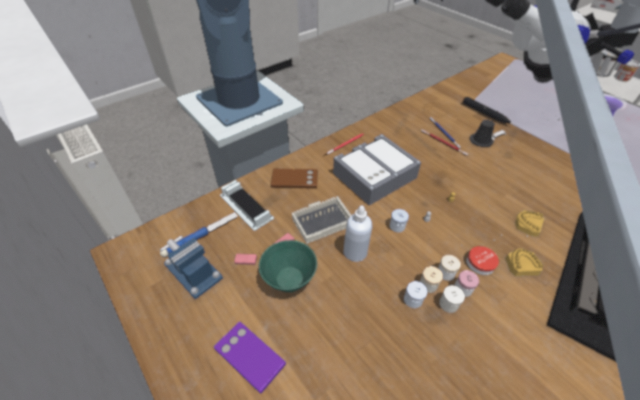

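The top view shows the storage block at about (254,204), with the wells on the right-hand slab near (268,186). The stand is at about (367,243), with the brown and purple look-alikes lying elsewhere.

```bash
python3 - <<'E'
from h import *
z=np.load("top.npz"); W=z["W"]; im=z["im"].astype(int)
def rect(m):
    p=W[m][:,:2]; r=cv2.minAreaRect((p*1000).astype(np.float32)); return m.sum(),np.round(r[0],1),np.round(r[1],1),round(r[2],2),np.round(np.nanmedian(W[m][:,2]),4)
x,y,zz=W[...,0],W[...,1],W[...,2]
near=(abs(x-.54)<.12)&(abs(y-.1)<.13)
print("block",rect(near&(zz>.04)&(zz<.075)))
near=(abs(x-.435)<.1)&(abs(y+.226)<.055)
print("stand",rect(near&(zz>.015)&(zz<.04)),rect(near&(zz>.02)&(zz<.04)&(im.max(-1)<70)))
print("foot",rect(near&(zz>.003)&(zz<.04)&(im.min(-1)>150)|near&(zz>.02)&(zz<.04)))
# tall things & overhead arm
far=(zz>.25)&(x>.2)&(x<.9)&(abs(y)<.7)
print(far.sum(), np.nanmin(y[far]) if far.any() else 0, np.nanmin(zz[far]) if far.any() else 0)
E
```

```text
block (np.int64(3030), array([547. , 102.2]), array([171.1, 148.3]), 88.23, np.float64(0.056))
stand (np.int64(667), array([ 435.2, -237.5]), array([148.8,  62.9]), 3.04, np.float64(0.0244)) (np.int64(463), array([ 447.8, -224. ]), array([108.6,  37.1]), 3.26, np.float64(0.0242))
foot (np.int64(884), array([ 435.2, -239.2]), array([149.1,  84.7]), 3.63, np.float64(0.0233))
62107 -0.5829998584424798 0.2500011619075453
```

Request:
jog_arm(
  increments=[
    [0, [0.018, -0.037, 0.005], [0, 0, 1.3]],
    [0, [0.018, -0.037, 0.005], [0, 0, 1.3]],
    [0, [0.018, -0.037, 0.005], [0, 0, 1.3]],
    [0, [0.018, -0.037, 0.005], [0, 0, 1.3]],
    [0, [0.018, -0.037, 0.005], [0, 0, 1.3]],
  ],
  newtons=40,
)

```text
time_s: 1.0
eef_pos: [0.3231, 0.4204, 0.2566]
orientation: [180.0, 0.0, 165.6]
wrist_force: [0.7, -1.0, 1.2]
opening: 0.0854
grasp_force: 0.0
```

Request:
jog_arm(
  increments=[
    [0, [0.018, -0.037, 0.005], [0, 0, 1.3]],
    [0, [0.018, -0.037, 0.005], [0, 0, 1.3]],
    [0, [0.018, -0.037, 0.005], [0, 0, 1.3]],
    [0, [0.018, -0.037, 0.005], [0, 0, 1.3]],
    [0, [0.018, -0.037, 0.005], [0, 0, 1.3]],
  ],
)

```text
time_s: 1.5
eef_pos: [0.4131, 0.2354, 0.2818]
orientation: [180.0, 0.0, 172.1]
wrist_force: [0.8, 0.5, -0.4]
opening: 0.0854
grasp_force: 0.0
```

Request:
jog_arm(
  increments=[
    [0, [0.018, -0.037, 0.005], [0, 0, 1.3]],
    [0, [0.018, -0.037, 0.005], [0, 0, 1.3]],
    [0, [0.018, -0.037, 0.005], [0, 0, 1.3]],
    [0, [0.018, -0.037, 0.005], [0, 0, 1.3]],
    [0, [0.018, -0.037, 0.005], [0, 0, 1.3]],
  ],
)

```text
time_s: 2.0
eef_pos: [0.5031, 0.0504, 0.3068]
orientation: [180.0, 0.0, 178.6]
wrist_force: [0.3, 0.7, 1.1]
opening: 0.0854
grasp_force: 0.0
```

```bash
python3 - <<'E'
from h import *
c=cam("wrist"); im,d=arm.capture("wrist"); save("w1.png",im); np.savez("w1.npz",d=d,im=im,W=cloud(d,c))
E=c[3]; print("campos",-E[:3,:3].T@E[:3,3], E[:3,:3].round(2).tolist())
W=cloud(d,c); x,y,zz=W[...,0],W[...,1],W[...,2]
near=(abs(x-.547)<.12)&(abs(y-.1)<.13)
def rect(m):
    p=W[m][:,:2]; r=cv2.minAreaRect((p*1000).astype(np.float32)); return m.sum(),np.round(r[0],1),np.round(r[1],1),round(r[2],2),np.round(np.nanmedian(W[m][:,2]),4)
m=near&(zz>.05)&(zz<.065); print("block",rect(m))
w=m&(im.min(-1)>170)
n,l,st,cc=cv2.connectedComponentsWithStats(cv2.erode(w.astype(np.uint8),np.ones((3,3))))
for i in range(1,n):
    if st[i,4]>800: print("slab",st[i].tolist(),rect(l==i))
E
```

```text
campos [0.43182643 0.05327436 0.44842252] [[0.02, 1.0, -0.0], [0.96, -0.02, 0.28], [0.28, -0.01, -0.96]]
block (np.int64(10131), array([546.8, 102.7]), array([170.1, 148.2]), 88.28, np.float64(0.0549))
slab [352, 148, 54, 93, 3404] (np.int64(3404), array([547.2, 135.3]), array([ 72.2, 141.7]), 88.18, np.float64(0.0549))
slab [309, 157, 42, 76, 2913] (np.int64(2913), array([545.,  63.]), array([ 60. , 116.4]), 88.08, np.float64(0.055))
```

View pics/w1.png

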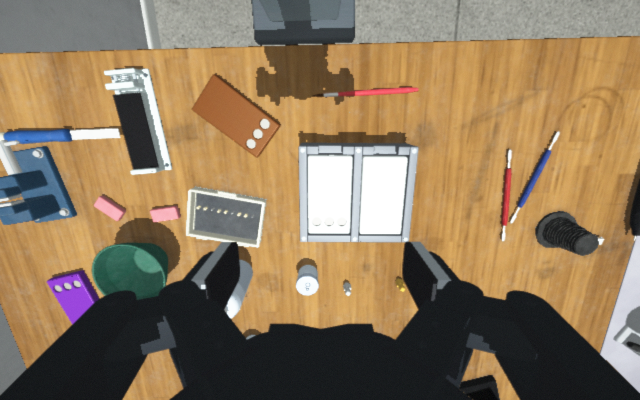

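The wrist view shows the block at about (358,194), with the wells facing away from the robot at about (328,222) in the right pocket. The rubber top of the stand is near (136,130). The block pose agrees with the top view: (0.547, 0.103), yaw −1.75°.

Request:
jog_arm(
  increments=[
    [255, [0.001, 0.005, -0.035], [0, 0, -0.3]],
    [255, [0.001, 0.005, -0.035], [0, 0, 0]],
    [255, [0.0005, 0.004, -0.035], [0, 0, 0]],
    [255, [0, 0, -0.035], [0, 0, 0]],
    [255, [0, 0, -0.035], [0, 0, 0]],
  ],
  newtons=40,
)

```text
time_s: 2.55
eef_pos: [0.5051, 0.0665, 0.1302]
orientation: [180.0, 0.0, 178.3]
wrist_force: [-0.5, 0.7, 0.2]
opening: 0.0121
grasp_force: 0.0
```

Request:
jog_arm(
  increments=[
    [255, [0, 0, -0.03], [0, 0, 0]],
    [255, [0, 0, -0.02], [0, 0, 0]],
    [255, [0, 0, 0], [0, 0, 0]],
    [255, [0, 0, 0], [0, 0, 0]],
    [255, [0, 0, 0], [0, 0, 0]],
  ],
)

```text
time_s: 3.05
eef_pos: [0.5061, 0.0662, 0.0826]
orientation: [180.0, 0.1, 178.2]
wrist_force: [0.4, 0.1, 0.5]
opening: -0.0002
grasp_force: 0.0
```

Request:
jog_arm(
  increments=[
    [255, [0, 0, -0.01], [0, 0, 0]],
    [255, [0, 0, -0.008], [0, 0, 0]],
    [255, [0, 0, -0.008], [0, 0, 0]],
    [255, [0, 0, -0.008], [0, 0, 0]],
    [255, [0, 0, -0.006], [0, 0, 0]],
  ],
)

```text
time_s: 3.55
eef_pos: [0.5046, 0.0659, 0.0403]
orientation: [-180.0, -0.0, 178.2]
wrist_force: [0.2, 0.2, -0.4]
opening: -0.0
grasp_force: 0.0
```

Request:
jog_arm(
  increments=[
    [255, [0, 0, -0.004], [0, 0, 0]],
    [255, [0, 0, -0.003], [0, 0, 0]],
    [255, [0, 0, -0.002], [0, 0, 0]],
    [255, [0, 0, 0], [0, 0, 0]],
    [255, [0, 0, 0], [0, 0, 0]],
  ],
)

```text
time_s: 4.05
eef_pos: [0.5049, 0.066, 0.035]
orientation: [179.9, -0.0, 178.2]
wrist_force: [-12.7, 0.1, 39.3]
opening: -0.0001
grasp_force: 19.5
```

Request:
jog_arm(
  increments=[
    [255, [0, 0, 0.01], [0, 0, 0]],
    [255, [0, 0, 0.03], [0, 0, 0]],
    [0, [-0.01, 0, 0.045], [0, 0, 0]],
    [0, [-0.02, 0, 0.045], [0, 0, 0]],
    [0, [-0.02, 0, 0.045], [0, 0, 0]],
  ],
)

```text
time_s: 4.55
eef_pos: [0.4543, 0.0658, 0.2088]
orientation: [-180.0, 0.0, 178.2]
wrist_force: [0.5, 0.5, 0.8]
opening: 0.0431
grasp_force: 0.0
```

Request:
jog_arm(
  increments=[
    [0, [0, 0, 0.03], [0, 0, 0]],
    [0, [0, 0, 0], [0, 0, 0]],
    [0, [0, 0, 0], [0, 0, 0]],
  ],
)

```text
time_s: 4.85
eef_pos: [0.4553, 0.0662, 0.2377]
orientation: [180.0, 0.1, 178.3]
wrist_force: [-1.5, -0.4, 0.2]
opening: 0.085
grasp_force: 0.0
```

```bash
python3 - <<'E'
from h import *
s=arm.get_state(); print(s["eef_pos"],s["orientation"])
c=cam("wrist"); im,d=arm.capture("wrist"); save("w2.png",im)
W=cloud(d,c); np.savez("w2.npz",d=d,im=im,W=W)
yaw=np.radians(-1.75); B=R.from_euler('z',yaw).as_matrix(); o=np.array([.5468,.1027,0])
P=(W-o)@B; X,Y,Z=P[...,0],P[...,1],P[...,2]
m=(abs(Y+.0395)<.024)&(abs(X)<.07)&(im.min(-1)>140)
p=P[m]; A=np.c_[p[:,0],p[:,1],np.ones(len(p))]
k=np.ones(len(p),bool)
for _ in range(6):
    co=np.linalg.lstsq(A[k],p[k,2],rcond=None)[0]; k=abs(A@co-p[:,2])<.003
print(co,np.degrees(np.arctan(co[:2])),k.sum(),len(p))
q=p[k]; print("x range",np.percentile(q[:,0],[.5,99.5]),"z",np.percentile(q[:,2],[.5,99.5]))
# full slab extents in slab plane
m=(abs(Y+.0395)<.045)&(abs(X)<.08)&(abs(Z-(co[0]*X+co[1]*Y+co[2]))<.004)&(im.min(-1)>120)
q=P[m]; n=np.array([-co[0],-co[1],1]);n/=np.linalg.norm(n)
ex=np.array([1,0,co[0]]);ex/=np.linalg.norm(ex); ey=np.cross(n,ex)
r=cv2.minAreaRect((np.c_[q@ex,q@ey]*1000).astype(np.float32)); print(r)
cen=ex*r[0][0]/1e3+ey*r[0][1]/1e3+n*np.median(q@n); print("centre top, block",cen,"n",n)
E
```

```text
[0.45531403 0.06618365 0.2376536 ] [1.79956645e+02 8.86287629e-02 1.78252068e+02]
[ 0.73072927 -0.00162443  0.05959879] [36.15669297 -0.09307309] 2905 3537
x range [-0.05522056  0.03434643] z [0.01922646 0.08450255]
((22.245834350585938, -39.85759353637695), (111.87698364257812, 88.88426971435547), 0.0806632936000824)
centre top, block [-0.01043799 -0.0397945   0.05198944] n [-0.58999505  0.00131158  0.8074058 ]
```

View pics/w2.png

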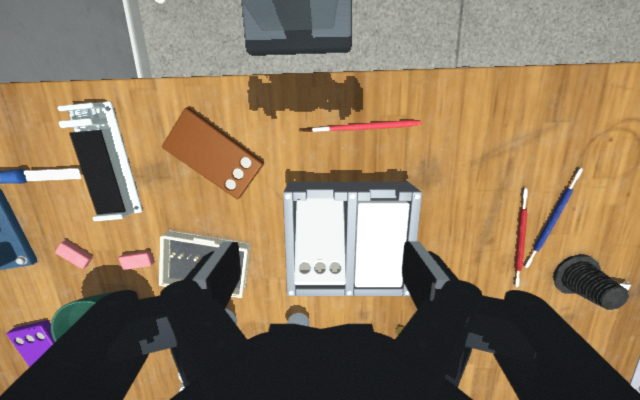

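Request:
jog_arm(
  increments=[
    [40, [0.0165, -0.0006, -0.0215], [-0.18, -6.03, 0]],
    [40, [0.0165, -0.0006, -0.0215], [-0.18, -6.03, 0]],
    [40, [0.0165, -0.0006, -0.0215], [-0.18, -6.03, 0]],
    [40, [0.0165, -0.0006, -0.0215], [-0.18, -6.03, 0]],
    [40, [0.0165, -0.0006, -0.0215], [-0.18, -6.03, 0]],
  ],
  newtons=80,
)

```text
time_s: 5.4
eef_pos: [0.5162, 0.0482, 0.1529]
orientation: [-177.3, 22.6, 178.2]
wrist_force: [0.7, -0.1, 0.9]
opening: 0.0723
grasp_force: 0.0
```

Request:
jog_arm(
  increments=[
    [40, [0.0165, -0.0006, -0.0215], [-0.18, -6.03, 0]],
    [40, [0, 0, 0], [0, 0, 0]],
    [40, [0, 0, 0], [0, 0, 0]],
  ],
)

```text
time_s: 5.7
eef_pos: [0.5224, 0.0403, 0.1507]
orientation: [-176.1, 24.1, 178.0]
wrist_force: [0.8, 0.5, -1.1]
opening: 0.0726
grasp_force: 0.0
```

```bash
python3 - <<'E'
from h import *
s=arm.get_state(); p=np.array(s["eef_pos"]); T=R.from_euler('xyz',s["orientation"],degrees=True).as_matrix()
print(p,s["orientation"],s["opening"],"toolz",T[:,2],"tooly",T[:,1])
yaw=np.radians(-1.75); B=R.from_euler('z',yaw).as_matrix(); o=np.array([.5468,.1027,0]); print("tcp block",(p-o)@B)
c=cam("wrist"); im,d=arm.capture("wrist"); save("w3.png",im); W=cloud(d,c); np.savez("w3.npz",W=W,im=im,p=p,T=T)
Q=(W-p)@T
f=(abs(abs(Q[...,1])-.045)<.014)&(abs(Q[...,0])<.025)&(Q[...,2]>-.05)&(Q[...,2]<.02)&(im.max(-1)<110)
q=Q[f]
for sgn in(1,-1):
    k=q[q[:,1]*sgn>0]; print(sgn,len(k),"z pct",np.percentile(k[:,2],[50,90,97,99.5]),"inner y",np.percentile(abs(k[:,1]),[1,50]),"x",np.percentile(k[:,0],[1,99]))
# slab in tool frame
m=(abs(Q[...,1])<.034)&(Q[...,2]>.02)&(Q[...,2]<.07)&(im.min(-1)>140)&(abs(Q[...,0])<.1)
k=Q[m]; h=(np.median(k[:,2])); k=k[abs(k[:,2]-h)<.006]; print("slab z",h,"y",np.percentile(k[:,1],[.5,99.5]),"x",np.percentile(k[:,0],[.5,99.5]),"slope",np.polyfit(k[:,0],k[:,2],1),np.polyfit(k[:,1],k[:,2],1))
E
```

```text
[0.52237826 0.04032928 0.1506849 ] [-176.054881     24.12261487  177.9954689 ] 0.07257720120076144 toolz [ 0.40506624 -0.08302035 -0.91051028] tooly [ 0.06299674  0.99603639 -0.06279274]
tcp block [-0.02250564 -0.06308743  0.1506849 ]
1 1875 z pct [-0.03177795 -0.01565284 -0.01121067 -0.00856844] inner y [0.03669827 0.03736975] x [-0.00890427  0.0133681 ]
-1 1888 z pct [-0.03169316 -0.01561558 -0.01120581 -0.00827364] inner y [0.03453557 0.03519889] x [-0.0092489   0.01325641]
slab z 0.06836162755860106 y [-0.01596779  0.01078901] x [0.07625769 0.08528004] slope [-0.31344589  0.09389932] [-0.02784799  0.06825212]
```

View pics/w3.png

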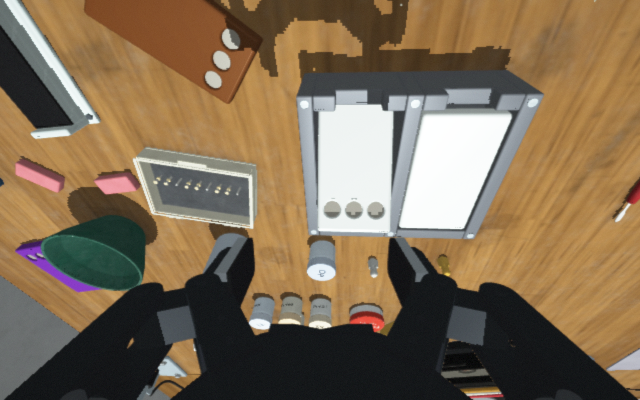

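```bash
python3 - <<'E'
from h import *
s=arm.get_state(); print(np.round(s["q"],1),np.round(s["dq"],1))
E
```

```text
[-22.8  17.    7.1 130.4  40.5  14.1  32.9] [-0.3 -0.8  0.2 -0.3  1.  -0.1 -1.2]
```

The wrist view shows the well slab tipped, wells at about (354,210), with the fingers on either side. The arm stopped at about 24° of tilt because J6 is at its lower limit. I'll grip at 15° instead, since the pads hold the slab's sides at any tilt.

```bash
cat >> h.py <<'E'
def goal(o,yaw,pt,tilt):
    """TCP goal: point pt in frame (o,yaw), tool tilted outward by tilt deg; prints shift & rotvec left"""
    s=arm.get_state(); p=np.array(s["eef_pos"]); T=R.from_euler('xyz',s["orientation"],degrees=True)
    B=R.from_euler('z',yaw,degrees=True)
    G=B*R.from_euler('y',-tilt,degrees=True)*R.from_matrix(np.array([[-1,0,0],[0,1,0],[0,0,-1.]]))
    g=np.array(o)+B.apply(pt)
    print("t",s["time_s"],"at",p.round(4),"goal",g.round(4),"shift",(g-p).round(4),"turn",np.degrees((G*T.inv()).as_rotvec()).round(2),"q",np.round(s["q"],1),"F",np.round(s["wrist_force"],1),"open",round(s["opening"],4),"grip",round(s["grasp_force"],1))
BL=([.5468,.1027,0],-1.75)
E
python3 -c "
from h import *
goal(*BL,[.0172,-.0396,.1142],15)"
```

```text
t 5.75 at [0.5228 0.0405 0.1512] goal [0.5628 0.0626 0.1142] shift [ 0.04    0.0221 -0.037 ] turn [3.99 9.06 1.6 ] q [-22.8  17.    7.1 130.4  40.5  14.1  32.9] F [-0.1 -0.  -0.1] open 0.0721 grip 0.0
```

Request:
jog_arm(
  increments=[
    [20, [0.01, 0.0055, 0], [1, 2.27, 0.4]],
    [20, [0.01, 0.0055, -0.012], [1, 2.27, 0.4]],
    [20, [0.01, 0.0055, -0.012], [1, 2.27, 0.4]],
    [20, [0.01, 0.0055, -0.013], [1, 2.27, 0.4]],
    [20, [0, 0, 0], [0, 0, 0]],
  ],
)

```text
time_s: 6.25
eef_pos: [0.5648, 0.0627, 0.1142]
orientation: [179.9, 15.0, 178.1]
wrist_force: [-0.7, 0.3, -0.5]
opening: 0.0788
grasp_force: 0.0
```

```bash
python3 -c "
from h import *
goal(*BL,[.0172,-.0396,.1142],15)"
```

```text
t 6.25 at [0.5648 0.0627 0.1142] goal [0.5628 0.0626 0.1142] shift [-0.002  -0.0001 -0.    ] turn [-0.14  0.05  0.07] q [ -4.6  26.5 -10.4 118.   22.1  22.7  55.4] F [-0.7  0.3 -0.5] open 0.0788 grip 0.0
```

Request:
jog_arm(
  increments=[
    [20, [0.002, 0, -0.015], [0, 0, 0]],
    [20, [0.004, 0, -0.015], [0, 0, 0]],
    [20, [0.004, 0, -0.014], [0, 0, 0]],
    [20, [0.002, 0, -0.008], [0, 0, 0]],
    [20, [0, 0, 0], [0, 0, 0]],
  ],
  newtons=25,
)

```text
time_s: 6.75
eef_pos: [0.5744, 0.0626, 0.0623]
orientation: [-180.0, 15.0, 178.3]
wrist_force: [-0.5, 0.5, -0.4]
opening: 0.0783
grasp_force: 0.0
```

```bash
python3 - <<'E'
from h import *
goal(*BL,[.0327,-.0396,.0562],15)
s=arm.get_state(); p=np.array(s["eef_pos"]); T=R.from_euler('xyz',s["orientation"],degrees=True).as_matrix()
c=cam("wrist"); im,d=arm.capture("wrist"); save("w4.png",im); W=cloud(d,c); Q=(W-p)@T
f=(abs(abs(Q[...,1])-.048)<.014)&(abs(Q[...,0])<.02)&(Q[...,2]>-.05)&(Q[...,2]<.02)&(im.max(-1)<110)
q=Q[f]
for sg in(1,-1):
    k=q[q[:,1]*sg>0]; print(sg,len(k),"tip",np.percentile(k[:,2],[90,99.5]),"inner",np.percentile(abs(k[:,1]),[1,50]))
m=(abs(Q[...,1])<.04)&(Q[...,2]>-.05)&(Q[...,2]<.0)&(im.min(-1)>90)&(abs(Q[...,0])<.06); k=Q[m]
print("slab y",np.percentile(k[:,1],[1,99]),"x",np.percentile(k[:,0],[1,99]),"z",np.percentile(k[:,2],[1,99]))
k=k[k[:,0]<.03]; print("fit x->z",np.polyfit(k[:,0],k[:,2],1))
E
```

```text
t 6.75 at [0.5744 0.0626 0.0623] goal [0.5783 0.0621 0.0562] shift [ 0.0038 -0.0005 -0.0061] turn [ 0.04  0.02 -0.04] q [ -7.8  32.5  -6.3 117.8  25.5  16.7  52. ] F [-0.5  0.5 -0.4] open 0.0783 grip 0.0
1 2396 tip [0.0037874  0.01098466] inner [0.03774653 0.04072155]
-1 2304 tip [0.00261479 0.00868484] inner [0.03789463 0.03892228]
slab y [-0.03131291  0.03058606] x [-0.01090795  0.04222119] z [-0.02014893 -0.00020557]
fit x->z [ 0.3734154  -0.01540621]
```

View pics/w4.png

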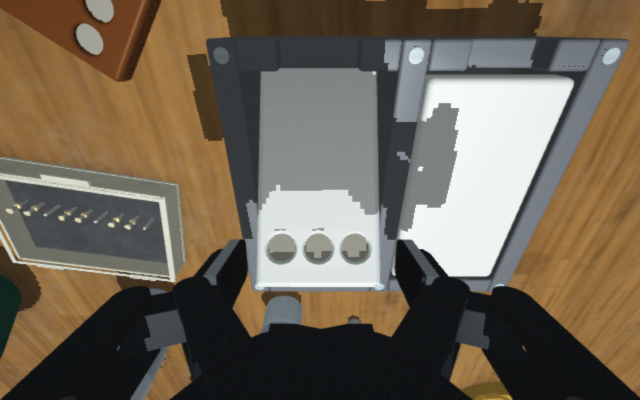

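The wrist view shows both fingers straddling the far end of the well slab, with the wells at about (318,248) and equal gaps on each side. Next I lower the last 7 mm and close.

Request:
jog_arm(
  increments=[
    [20, [0.0015, 0, -0.0035], [0, 0, 0]],
    [20, [0.0015, -0.0003, -0.0035], [0, 0, 0]],
    [20, [0, 0, 0], [0, 0, 0]],
    [120, [0, 0, 0], [0, 0, 0]],
    [120, [0, 0, 0], [0, 0, 0]],
  ],
  newtons=25,
)

```text
time_s: 7.3
eef_pos: [0.5784, 0.0619, 0.0562]
orientation: [-180.0, 15.1, 178.2]
wrist_force: [-1.2, -0.5, 2.3]
opening: 0.0633
grasp_force: 27.8
```

Request:
jog_arm(
  increments=[
    [160, [0, 0, 0], [0, 0, 0]],
    [160, [0, 0, 0], [0, 0, 0]],
    [160, [0, 0, 0], [0, 0, 0]],
  ],
  newtons=80,
)

```text
time_s: 7.6
eef_pos: [0.5785, 0.0619, 0.0565]
orientation: [-180.0, 15.1, 178.2]
wrist_force: [-3.3, -0.8, 5.6]
opening: 0.0624
grasp_force: 85.1
```

```bash
python3 -c "
from h import *
goal(*BL,[.0327,-.0396,.0552],15)"
```

```text
t 7.6 at [0.5785 0.0619 0.0565] goal [0.5783 0.0621 0.0552] shift [-0.0002  0.0003 -0.0013] turn [0.02 0.13 0.04] q [ -7.9  33.4  -5.9 117.4  25.9  16.1  51.6] F [-3.3 -0.8  5.6] open 0.0624 grip 85.1
```

Request:
jog_arm(
  increments=[
    [160, [0.002, 0, 0.006], [0, 0, 0]],
    [160, [0.003, 0, 0.012], [0, 0, 0]],
    [160, [0.003, 0, 0.015], [0, 0, 0]],
    [160, [0.002, 0, 0.02], [0, 0, 0]],
    [160, [0, 0, 0.02], [0, 0, 0]],
  ],
)

```text
time_s: 8.1
eef_pos: [0.5881, 0.0621, 0.1294]
orientation: [-180.0, 15.0, 178.3]
wrist_force: [0.0, -0.7, -3.0]
opening: 0.0628
grasp_force: 87.6
```

Request:
jog_arm(
  increments=[
    [160, [0, 0, 0.02], [0, 0, 0]],
    [160, [0, 0, 0.025], [0, 0, 0]],
    [160, [0, 0, 0.02], [0, 0, 0]],
    [160, [0, 0, 0], [0, 0, 0]],
    [160, [0, 0, 0], [0, 0, 0]],
  ],
)

```text
time_s: 8.6
eef_pos: [0.5879, 0.0619, 0.1934]
orientation: [-180.0, 15.1, 178.2]
wrist_force: [-0.5, -0.4, -3.2]
opening: 0.0625
grasp_force: 87.8
```

```bash
python3 - <<'E'
from h import *
goal(*BL,[.0327,-.0396,.0552],15)
s=arm.get_state(); p=np.array(s["eef_pos"]); T=R.from_euler('xyz',s["orientation"],degrees=True).as_matrix()
c=cam("wrist"); im,d=arm.capture("wrist"); save("w5.png",im); W=cloud(d,c); Q=(W-p)@T; np.savez("w5.npz",Q=Q,W=W,im=im)
m=(abs(Q[...,1])<.04)&(Q[...,2]>-.05)&(Q[...,2]<.05)&(im.min(-1)>90)&(Q[...,0]<.13)&(Q[...,0]>-.03); k=Q[m]
co=np.polyfit(k[:,0],k[:,2],1); r=abs(np.polyval(co,k[:,0])-k[:,2])<.003; k=k[r]; co=np.polyfit(k[:,0],k[:,2],1)
print("slab tool y",np.percentile(k[:,1],[.5,99.5]),"x",np.percentile(k[:,0],[.5,99.5]),"fit",co,np.degrees(np.arctan(co[0])),r.sum(),len(r))
E
```

```text
t 8.6 at [0.5879 0.0619 0.1934] goal [0.5783 0.0621 0.0552] shift [-0.0096  0.0002 -0.1382] turn [0.02 0.07 0.01] q [  0.4  21.3 -15.7 111.7  17.3  34.2  61.5] F [-0.5 -0.4 -3.2] open 0.0625 grip 87.8
slab tool y [-0.03081181  0.03212261] x [-0.00879771  0.10058703] fit [ 0.38649012 -0.023006  ] 21.131024334895237 27713 29690
```

View pics/w5.png

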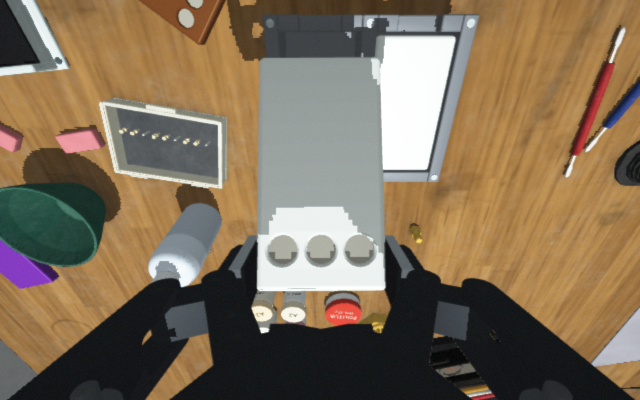

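The wrist view shows the slab held squarely between the pads, with the wells at about (320,250) and the pocket empty below. I'll get the stand pose from the two earlier wrist clouds.

```bash
python3 - <<'E'
from h import *
for n in ["w1","w2","top"]:
    z=np.load(n+".npz"); W=z["W"]; im=z["im"].astype(int)
    x,y,zz=W[...,0],W[...,1],W[...,2]
    S=np.array([.448,-.224]); a=np.radians(3.3); c,s=np.cos(a),np.sin(a)
    u=(x-S[0])*c+(y-S[1])*s; v=-(x-S[0])*s+(y-S[1])*c
    near=(abs(u)<.1)&(abs(v)<.05)
    m=near&(zz>.018)&(zz<.030)&(im.max(-1)<60)
    m=cv2.morphologyEx(m.astype(np.uint8),cv2.MORPH_OPEN,np.ones((3,3)))>0
    p=W[m]; r=cv2.minAreaRect((p[:,:2]*1000).astype(np.float32)); print(n,m.sum(),np.round(r[0],1),np.round(r[1],1),round(r[2],2),"z",np.median(p[:,2]).round(4))
    al=near&(zz>.027)&(zz<.045); q=u[al]; 
    for lo,hi in((-.1,-.03),(.03,.1)):
        k=al&(u>lo)&(u<hi)&(abs(v)<.018)
        if k.sum()>3: print("  bars u",np.percentile(u[k],[2,50,98]).round(4),"z",np.percentile(zz[k],[5,50,95]).round(4),k.sum())
    k=near&(zz>.002)&(im.min(-1)>100)
    f=near&(zz>.002)&(zz<.045)
    r=cv2.minAreaRect((W[f][:,:2]*1000).astype(np.float32)); print("  all",np.round(r[0],1),np.round(r[1],1),round(r[2],2))
    # bowl, wax etc near
    k=(abs(x-.57)<.1)&(abs(y+.25)<.15)&(zz>.03)&(u>.085)
    if k.any(): print("  tall beyond: u min",u[k].min().round(3),"v range",v[k].min().round(3),v[k].max().round(3),"zmax",zz[k].max().round(3))
E
```

```text
w1 1903 [ 446.9 -224.7] [108.   40.5] 3.46 z 0.0232
  bars u [-0.0826 -0.0654 -0.0618] z [0.0286 0.0329 0.0344] 181
  bars u [0.0541 0.0572 0.0609] z [0.0285 0.0308 0.0322] 113
  all [ 433.1 -229.5] [ 87. 155.] 84.91
  tall beyond: u min 0.085 v range -0.182 0.01 zmax 0.087
w2 2456 [ 447.2 -224.3] [108.   40.5] 3.45 z 0.0232
  bars u [-0.0836 -0.0658 -0.0619] z [0.0292 0.0329 0.0344] 221
  bars u [0.0538 0.0567 0.0606] z [0.0283 0.0308 0.0323] 148
  all [ 434.6 -235.4] [151.5  78.5] 3.39
  tall beyond: u min 0.087 v range -0.165 -0.027 zmax 0.064
top 465 [ 448.8 -223.7] [106.5  36.5] 3.26 z 0.0241
  bars u [-0.0862 -0.0653 -0.0316] z [0.0274 0.0311 0.0363] 62
  bars u [0.0364 0.0559 0.0608] z [0.0274 0.0309 0.0348] 37
  all [ 447.7 -223.7] [198.4  99.9] 3.07
  tall beyond: u min 0.085 v range -0.182 0.065 zmax 0.09
```

```bash
cat >> h.py <<'E'
ST=([.442,-.2248,0],3.45); NT=np.array([.0976,0,.0297]); REL=21.13
def place(xs,zs,phi):
    tilt=phi-REL
    r=R.from_euler('y',-tilt,degrees=True)*R.from_matrix(np.array([[-1,0,0],[0,1,0],[0,0,-1.]]))
    goal(*ST,np.array([xs,0,zs])-r.apply(NT),tilt)
def near():
    "where near-bottom corner is, stand frame"
    s=arm.get_state(); T=R.from_euler('xyz',s["orientation"],degrees=True)
    w=np.array(s["eef_pos"])+T.apply(NT); B=R.from_euler('z',ST[1],degrees=True); T2=B.inv()*T
    print("near corner",B.inv().apply(w-ST[0]).round(4),"phi",round(REL+np.degrees(np.arctan2(T2.as_matrix()[0,2],-T2.as_matrix()[2,2])),2))
E
python3 -c "
from h import *
place(-.048,.080,15);place(-.048,.030,15);near()"
```

```text
t 8.65 at [0.5873 0.0619 0.1926] goal [ 0.4941 -0.2217  0.0991] shift [-0.0932 -0.2835 -0.0935] turn [-0.28 21.12  5.13] q [  0.4  21.4 -15.7 111.8  17.3  34.2  61.5] F [-0.5  0.6 -3.8] open 0.0623 grip 87.7
t 8.65 at [0.5873 0.0619 0.1926] goal [ 0.4941 -0.2217  0.0491] shift [-0.0932 -0.2835 -0.1435] turn [-0.28 21.12  5.13] q [  0.4  21.4 -15.7 111.8  17.3  34.2  61.5] F [-0.5  0.6 -3.8] open 0.0623 grip 87.7
near corner [0.0761 0.2852 0.1387] phi 36.05
```

Request:
jog_arm(
  increments=[
    [160, [-0.005, -0.02, 0], [0, 1.5, 0.4]],
    [160, [-0.009, -0.03, -0.005], [0, 2.1, 0.5]],
    [160, [-0.01, -0.03, -0.01], [0, 2.2, 0.55]],
    [160, [-0.01, -0.03, -0.01], [0, 2.2, 0.55]],
    [160, [-0.01, -0.03, -0.01], [0, 2.2, 0.55]],
  ],
)

```text
time_s: 9.15
eef_pos: [0.5428, -0.0789, 0.157]
orientation: [-179.9, 4.7, -179.1]
wrist_force: [1.5, 0.2, -2.1]
opening: 0.0623
grasp_force: 87.8
```

Request:
jog_arm(
  increments=[
    [160, [-0.01, -0.03, -0.012], [0, 2.2, 0.55]],
    [160, [-0.01, -0.03, -0.012], [0, 2.2, 0.55]],
    [160, [-0.01, -0.03, -0.012], [0, 2.2, 0.55]],
    [160, [-0.01, -0.03, -0.012], [0, 2.2, 0.55]],
    [160, [-0.009, -0.024, -0.01], [-0.2, 2.1, 0.4]],
  ],
)

```text
time_s: 9.65
eef_pos: [0.4934, -0.2237, 0.0986]
orientation: [179.8, -6.2, -176.6]
wrist_force: [0.7, 0.6, -2.8]
opening: 0.0622
grasp_force: 87.8
```

Request:
jog_arm(
  increments=[
    [160, [0, 0, 0], [0, 0, 0]],
    [160, [0, 0, 0], [0, 0, 0]],
  ],
)

```text
time_s: 9.85
eef_pos: [0.4944, -0.2216, 0.0993]
orientation: [179.8, -6.1, -176.6]
wrist_force: [0.7, 0.5, -2.6]
opening: 0.0621
grasp_force: 88.1
```

```bash
python3 -c "
from h import *
place(-.048,.034,15);near()
c=cam('wrist'); im,d=arm.capture('wrist'); save('w6.png',im); np.savez('w6.npz',W=cloud(d,c),im=im)
s=arm.get_state(); p=np.array(s['eef_pos']); T=R.from_euler('xyz',s['orientation'],degrees=True).as_matrix(); Q=(cloud(d,c)-p)@T
m=(abs(Q[...,1])<.04)&(im.min(-1)>90)&(Q[...,0]<.13)&(Q[...,0]>-.03)&(abs(Q[...,2]-.3865*Q[...,0]+.023)<.006); k=Q[m]
co=np.polyfit(k[:,0],k[:,2],1); print(co,np.percentile(k[:,0],[.5,99.5]),np.percentile(k[:,1],[.5,99.5]))
"
```

```text
t 9.85 at [ 0.4944 -0.2216  0.0993] goal [ 0.4941 -0.2217  0.0531] shift [-0.0003 -0.0001 -0.0462] turn [-0.2   0.01  0.09] q [ 28.8  34.4 -14.2 104.6  13.2  48.5 100.5] F [ 0.7  0.5 -2.6] open 0.0621 grip 88.1
near corner [-0.0477  0.0003  0.0801] phi 15.02
[ 0.37993861 -0.02160386] [-0.00869631  0.10063689] [-0.03174037  0.03168194]
```

View pics/w6.png

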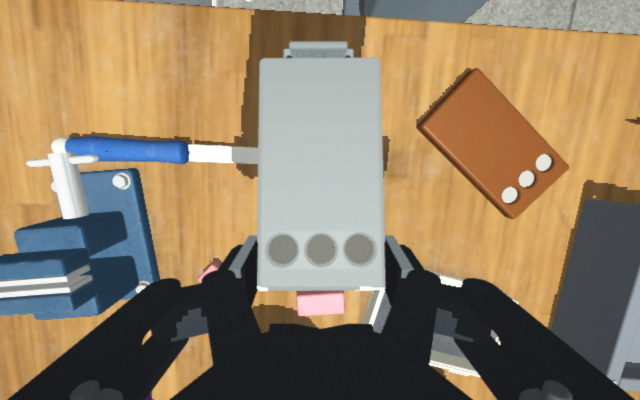

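The wrist view shows the slab centred over the stand, with the jaw bar at (318,48) in line with its near end. The spatula blade at (235,155) is clear of the fingers. Next I lower the near end.

Request:
jog_arm(
  increments=[
    [160, [0, 0, -0.01], [0, 0, 0]],
    [160, [0, 0, -0.015], [0, 0, 0]],
    [160, [0, 0, -0.013], [0, 0, 0]],
    [160, [0, 0, -0.008], [0, 0, 0]],
    [160, [0, 0, -0.004], [0, 0, 0]],
  ],
)

```text
time_s: 10.4
eef_pos: [0.4946, -0.2214, 0.0495]
orientation: [179.8, -6.1, -176.5]
wrist_force: [0.1, -0.6, -1.9]
opening: 0.0624
grasp_force: 88.2
```

Request:
jog_arm(
  increments=[
    [160, [0, 0, -0.002], [0, 0, 0]],
    [160, [0, 0, 0], [0, 0, 0]],
    [160, [0, 0, -0.002], [0, 0, 0]],
    [160, [0, 0, 0], [0, 0, 0]],
  ],
)

```text
time_s: 10.8
eef_pos: [0.4955, -0.2219, 0.0471]
orientation: [179.9, -6.0, -176.6]
wrist_force: [-0.6, 0.6, -3.2]
opening: 0.0622
grasp_force: 88.2
```

```bash
python3 -c "
from h import *
place(-.060,.025,15);near()"
```

```text
t 10.8 at [ 0.4955 -0.2219  0.0471] goal [ 0.4821 -0.2224  0.0441] shift [-0.0133 -0.0005 -0.003 ] turn [-0.12  0.15  0.04] q [ 27.8  39.1 -13.  105.4  15.   42.9  99. ] F [-0.6  0.6 -3.2] open 0.0622 grip 88.2
near corner [-0.0466 -0.0002  0.0277] phi 15.16
```

Request:
jog_arm(
  increments=[
    [160, [-0.003, -0.0002, -0.001], [0, 0, 0]],
    [160, [-0.003, -0.0002, -0.001], [0, 0, 0]],
    [160, [-0.002, -0.0001, 0], [0, 0, 0]],
    [160, [0, 0, 0], [0, 0, 0]],
  ],
)

```text
time_s: 11.2
eef_pos: [0.4877, -0.2224, 0.0451]
orientation: [179.9, -5.9, -176.6]
wrist_force: [1.8, -0.2, -3.3]
opening: 0.062
grasp_force: 88.3
```

Request:
jog_arm(
  increments=[
    [160, [-0.002, -0.0001, 0], [0, 0, 0]],
    [160, [-0.002, -0.0001, 0], [0, 0, 0]],
    [160, [0, 0, 0], [0, 0, 0]],
  ],
)

```text
time_s: 11.5
eef_pos: [0.4849, -0.2225, 0.0454]
orientation: [179.9, -5.8, -176.6]
wrist_force: [4.2, 0.5, -2.4]
opening: 0.0626
grasp_force: 88.3
```

```bash
python3 -c "
from h import *
place(-.060,.025,15);near()"
```

```text
t 11.5 at [ 0.4849 -0.2225  0.0454] goal [ 0.4821 -0.2224  0.0441] shift [-0.0027  0.0001 -0.0013] turn [-0.11  0.31  0.02] q [ 28.3  38.5 -13.  107.   15.2  41.7  99.2] F [ 4.2  0.5 -2.4] open 0.0626 grip 88.3
near corner [-0.0572 -0.0002  0.0257] phi 15.32
```

Request:
jog_arm(
  increments=[
    [160, [-0.0015, -0.0001, 0], [0, 0, 0]],
    [160, [-0.0015, -0.0001, 0], [0, 0, 0]],
    [160, [-0.0015, -0.0001, 0], [0, 0, 0]],
    [160, [0, 0, 0], [0, 0, 0]],
    [160, [0, 0, 0], [0, 0, 0]],
  ],
)

```text
time_s: 12.0
eef_pos: [0.4815, -0.2227, 0.0456]
orientation: [179.9, -5.7, -176.5]
wrist_force: [6.2, 1.4, -0.8]
opening: 0.0623
grasp_force: 88.3
```

```bash
python3 -c "
from h import *
place(-.062,.025,9);near();place(-.062,.025,3);place(-.062,.0245,0)"
```

```text
t 12.0 at [ 0.4815 -0.2227  0.0456] goal [ 0.4816 -0.2224  0.0335] shift [ 0.0001  0.0003 -0.0121] turn [-0.47  6.41  0.01] q [ 28.5  38.2 -13.  107.6  15.2  41.3  99.3] F [ 6.2  1.4 -0.8] open 0.0623 grip 88.3
near corner [-0.0605 -0.0002  0.0258] phi 15.43
t 12.0 at [ 0.4815 -0.2227  0.0456] goal [ 0.4819 -0.2224  0.0229] shift [ 0.0004  0.0003 -0.0228] turn [-8.30e-01  1.24e+01  1.00e-02] q [ 28.5  38.2 -13.  107.6  15.2  41.3  99.3] F [ 6.2  1.4 -0.8] open 0.0623 grip 88.3
t 12.0 at [ 0.4815 -0.2227  0.0456] goal [ 0.4817 -0.2224  0.017 ] shift [ 0.0002  0.0003 -0.0286] turn [-1.01e+00  1.54e+01  1.00e-02] q [ 28.5  38.2 -13.  107.6  15.2  41.3  99.3] F [ 6.2  1.4 -0.8] open 0.0623 grip 88.3
```

Request:
jog_arm(
  increments=[
    [160, [-0.0003, 0, -0.0044], [-0.15, 2.35, 0]],
    [160, [-0.0002, 0, -0.0044], [-0.15, 2.35, 0]],
    [160, [-0.0002, 0, -0.0044], [-0.15, 2.35, 0]],
    [160, [-0.0002, 0, -0.0043], [-0.15, 2.35, 0]],
    [160, [0, 0, 0], [0, 0, 0]],
  ],
)

```text
time_s: 12.5
eef_pos: [0.4814, -0.2225, 0.0274]
orientation: [180.0, -15.2, -176.5]
wrist_force: [8.4, 0.6, 0.2]
opening: 0.0627
grasp_force: 88.7
```

```bash
python3 -c "
from h import *
near();place(-.0633,.0255,3);place(-.0633,.025,0)"
```

```text
near corner [-0.0625 -0.0001  0.0243] phi 5.96
t 12.5 at [ 0.4814 -0.2225  0.0274] goal [ 0.4806 -0.2225  0.0234] shift [-0.0008 -0.     -0.0041] turn [-0.22  2.95 -0.06] q [ 24.6  44.1 -11.  100.3  16.   51.9  97.6] F [8.4 0.6 0.2] open 0.0627 grip 88.7
t 12.5 at [ 0.4814 -0.2225  0.0274] goal [ 0.4804 -0.2225  0.0175] shift [-0.0011 -0.     -0.0099] turn [-0.41  5.94 -0.06] q [ 24.6  44.1 -11.  100.3  16.   51.9  97.6] F [8.4 0.6 0.2] open 0.0627 grip 88.7
```

Request:
jog_arm(
  increments=[
    [160, [-0.0003, 0, -0.0018], [-0.07, 1, 0]],
    [160, [-0.0003, 0, -0.0016], [-0.07, 1, 0]],
    [160, [-0.0002, 0, -0.0016], [-0.07, 1, 0]],
    [160, [0, 0, 0], [0, 0, 0]],
  ],
)

```text
time_s: 12.9
eef_pos: [0.4803, -0.2226, 0.0226]
orientation: [180.0, -18.1, -176.5]
wrist_force: [7.6, 0.1, -0.3]
opening: 0.0626
grasp_force: 88.6
```

Request:
jog_arm(
  increments=[
    [160, [0, 0, -0.0018], [-0.07, 1, 0]],
    [160, [0, 0, -0.0018], [-0.07, 1, 0]],
    [160, [0, 0, 0], [0, 0, 0]],
  ],
)

```text
time_s: 13.2
eef_pos: [0.4802, -0.2226, 0.019]
orientation: [-180.0, -20.1, -176.5]
wrist_force: [6.6, -0.1, -1.2]
opening: 0.0625
grasp_force: 88.6
```

```bash
python3 -c "
from h import *
near();place(-.0633,.024,0)"
```

```text
near corner [-0.0636 -0.0001  0.0247] phi 0.99
t 13.2 at [ 0.4802 -0.2226  0.019 ] goal [ 0.4804 -0.2225  0.0165] shift [ 0.0002  0.0001 -0.0025] turn [-0.05  0.99 -0.  ] q [ 22.9  47.2 -10.1  96.4  16.2  57.3  97. ] F [ 6.6 -0.1 -1.2] open 0.0625 grip 88.6
```

Request:
jog_arm(
  increments=[
    [160, [0, 0, -0.0012], [0, 0.5, 0]],
    [160, [0, 0, -0.0012], [0, 0.5, 0]],
    [160, [0, 0, 0], [0, 0, 0]],
  ],
)

```text
time_s: 13.5
eef_pos: [0.4799, -0.2227, 0.0168]
orientation: [179.9, -21.1, -176.5]
wrist_force: [7.7, 1.6, -0.3]
opening: 0.062
grasp_force: 88.7
```

Request:
jog_arm(
  increments=[
    [160, [0.001, 0.0001, -0.0002], [0, 0, 0]],
    [160, [0.001, 0, 0], [0, 0, 0]],
    [160, [0, 0, 0], [0, 0, 0]],
  ],
)

```text
time_s: 13.8
eef_pos: [0.4816, -0.2226, 0.0168]
orientation: [179.9, -21.2, -176.6]
wrist_force: [5.6, 1.1, 0.9]
opening: 0.0625
grasp_force: 88.7
```

```bash
python3 -c "
from h import *
near();place(-.0615,.024,0)"
```

```text
near corner [-0.0621 -0.0002  0.0243] phi -0.03
t 13.8 at [ 0.4816 -0.2226  0.0168] goal [ 0.4822 -0.2224  0.0165] shift [ 0.0006  0.0003 -0.0003] turn [-0.05 -0.04  0.03] q [22.6 48.1 -9.9 95.3 16.1 58.6 96.9] F [5.6 1.1 0.9] open 0.0625 grip 88.7
```

Request:
jog_arm(
  increments=[
    [160, [0.001, 0.0001, -0.0003], [0, 0, 0]],
    [160, [0, 0, 0], [0, 0, 0]],
    [160, [0, 0, 0], [0, 0, 0]],
  ],
)

```text
time_s: 14.1
eef_pos: [0.4823, -0.2226, 0.0165]
orientation: [179.9, -21.2, -176.6]
wrist_force: [7.1, -0.1, 0.9]
opening: 0.0623
grasp_force: 88.7
```

Request:
jog_arm(
  increments=[
    [160, [0.001, 0.0001, -0.0003], [0, 0, 0]],
    [160, [0, 0, 0], [0, 0, 0]],
    [160, [0, 0, 0], [0, 0, 0]],
  ],
)

```text
time_s: 14.4
eef_pos: [0.4829, -0.2225, 0.0162]
orientation: [179.9, -21.2, -176.6]
wrist_force: [5.5, 0.3, 0.5]
opening: 0.0622
grasp_force: 88.7
```

```bash
python3 -c "
from h import *
near()"
```

```text
near corner [-0.0607 -0.0001  0.0238] phi -0.1
```

Request:
jog_arm(
  increments=[
    [160, [0.0005, 0, 0], [0, 0, 0]],
    [160, [0, 0, 0], [0, 0, 0]],
    [60, [0, 0, 0], [0, 0, 0]],
    [40, [0, 0, 0], [0, 0, 0]],
    [30, [0, 0, 0], [0, 0, 0]],
  ],
  newtons=20,
)

```text
time_s: 14.9
eef_pos: [0.4804, -0.2227, 0.0154]
orientation: [179.9, -21.6, -176.6]
wrist_force: [-0.4, -0.2, -0.0]
opening: 0.0755
grasp_force: 0.0
```

Request:
jog_arm(
  increments=[
    [30, [0, 0, 0], [0, 0, 0]],
    [30, [0, 0, 0], [0, 0, 0]],
  ],
)

```text
time_s: 15.1
eef_pos: [0.4812, -0.2226, 0.0155]
orientation: [179.9, -21.5, -176.6]
wrist_force: [-0.6, -0.3, 0.2]
opening: 0.0752
grasp_force: 0.0
```

```bash
python3 - <<'E'
from h import *
near(); s=arm.get_state(); print(s["opening"],s["grasp_force"],s["wrist_force"])
c=cam("wrist"); im,d=arm.capture("wrist"); save("w7.png",im); W=cloud(d,c)
P=(W-np.array(ST[0]))@R.from_euler('z',ST[1],degrees=True).as_matrix()
m=(abs(P[...,1])<.05)&(abs(P[...,0])<.08)&(abs(P[...,2]-.038)<.008)&(im.min(-1)>90); k=P[m]
A=np.c_[k[:,:2],np.ones(len(k))]; co=np.linalg.lstsq(A,k[:,2],rcond=None)[0]
r=cv2.minAreaRect((k[:,:2]*1000).astype(np.float32)); print("plane",co,"rect",r)
E
```

```text
near corner [-0.0624 -0.      0.0236] phi -0.34
0.07524646368796657 0.0 [-0.59965834 -0.30961578  0.16601983]
plane [-0.01171011  0.00128188  0.03728733] rect ((-0.5600509643554688, 1.1029815673828125), (88.54362487792969, 135.0092010498047), 89.67267608642578)
```

View pics/w7.png

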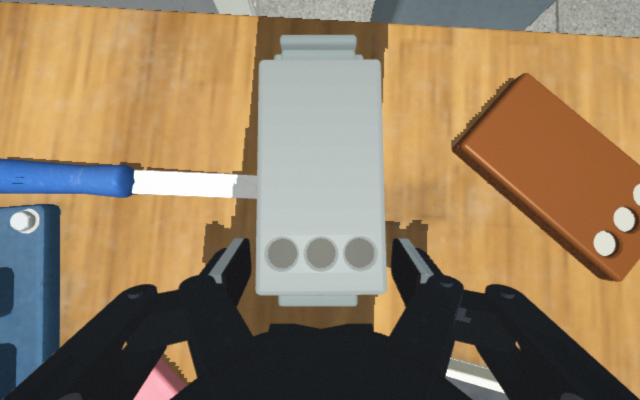

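The wrist view shows the slab flat between the jaw, at (318,48), and the end stop, at (318,300), with both fingers clear. I'll back off along the tool axis.

Request:
jog_arm(
  increments=[
    [30, [0.004, 0, 0.01], [0, 0, 0]],
    [30, [0.007, 0, 0.018], [0, 0, 0]],
    [30, [0.01, 0, 0.03], [0, 0, 0]],
    [30, [0.01, 0, 0.04], [0, 0, 0]],
    [30, [0, 0, 0.045], [0, 0, 0]],
  ],
)

```text
time_s: 15.65
eef_pos: [0.5134, -0.2219, 0.1602]
orientation: [179.9, -21.4, -176.5]
wrist_force: [0.7, 0.5, -0.1]
opening: 0.0751
grasp_force: 0.0
```

Request:
jog_arm(
  increments=[
    [30, [-0.03, 0, 0.03], [0, -5, 0]],
    [30, [-0.03, 0, 0.02], [0, -5, 0]],
    [30, [0, 0, 0], [0, -5, 0]],
    [30, [0, 0, 0], [0, -5, 0]],
    [30, [0, 0, 0], [0, 0, 0]],
  ],
)

```text
time_s: 16.15
eef_pos: [0.4506, -0.2233, 0.2099]
orientation: [-178.8, -1.4, -176.9]
wrist_force: [0.6, 1.1, 0.0]
opening: 0.0753
grasp_force: 0.0
```

```bash
python3 - <<'E'
from h import *
for n in ["wrist","top"]:
    c=cam(n); im,d=arm.capture(n); save("w8%s.png"%n,im); W=cloud(d,c)
    P=(W-np.array(ST[0]))@R.from_euler('z',ST[1],degrees=True).as_matrix()
    X,Y,Z=P[...,0],P[...,1],P[...,2]
    m=(abs(Y)<.028)&(abs(X)<.055)&(abs(Z-.038)<.01); k=P[m]
    A=np.c_[k[:,:2],np.ones(len(k))]; co=np.linalg.lstsq(A,k[:,2],rcond=None)[0]; print(n,m.sum(),"plane",co)
    m=(abs(Y)<.045)&(abs(X)<.075)&(Z>.0352)&(Z<.045); 
    r=cv2.minAreaRect((P[m][:,:2]*1000).astype(np.float32)); print("rect",np.round(r[0],1),np.round(r[1],1),round(r[2],2))
    k=(abs(Y)<.018)&(Z>.028)&(Z<.0352)&(abs(X)<.1)
    for sg in(-1,1):
        q=X[k&(X*sg>.055)]
        if len(q)>5: print("bar",np.percentile(q,[3,50,97]).round(4))
    yaw=R.from_euler('z',BL[1],degrees=True).as_matrix(); Pb=(W-np.array(BL[0]))@yaw
    m=(abs(Pb[...,1]-.0395)<.028)&(abs(Pb[...,0])<.055)
    if m.sum()>100: k=Pb[m]; k=k[np.isfinite(k[:,2])]; A=np.c_[k[:,:2],np.ones(len(k))]; print("plain",np.linalg.lstsq(A,k[:,2],rcond=None)[0])
E
```

```text
wrist 4523 plane [-1.35976484e-02 -8.72730944e-05  3.75288810e-02]
rect [-0.4  0.4] [118.3  63.7] 0.34
bar [-0.0679 -0.0636 -0.0603]
bar [0.0616 0.0638 0.0664]
plain [ 0.00098825 -0.00181795  0.05483543]
top 42 plane [-0.00650182  0.02169871  0.03843928]
rect [ 5.  29.3] [ 19.8 123.6] 79.93
bar [0.0619 0.0621 0.0652]
plain [ 0.00200674 -0.00486717  0.05657963]
```

View pics/w8wrist.png

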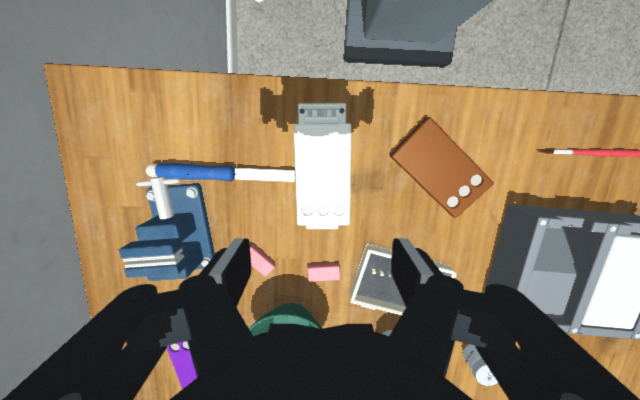

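The slab lies flat, square and centred between the jaw and the stop. The plain slab is flat in its pocket and the robot is clear.

```bash
python3 -c "
from cell import arm
print(arm.hand_in())"
```

```text
the job is handed in; nothing more can be done
None
```

The well slab is clamped flat on the mixing stand, wells up and released, with the plain slab still in its pocket; I handed the job in after about 16 s of robot time, but the hand-in returned no verdict.

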